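# Set the aperture wheel of the bench lamp to its largest opening

### The arm

A 7-joint arm with a two-finger parallel gripper is mounted at the origin on a cart in front of the work surface, level with it; the furniture and walls round the work are solid. World frame = base frame: x ahead of the robot, y to its left, z up, the work surface at z = 0. Lengths are in mm, angles in rad, forces in N, time in s.
With the tool pointing down it reaches from about 425 to 925 mm from the base axis. Payload 6.8 kg.
Tool frame: the origin (TCP) lies at the very end of the fingers, on their centre line; the grasp point (between the pads) lies behind it (ctrl.grip_depth is the y of the grasp point in the tool frame, in mm); y points along the fingers, x is the direction in which the jaws open and shut, and the axes are right-handed (so a half turn about y gives the same grasp; the last joint's range is limited). The gripper opens to 88 mm and grips with 3 to 60 N. Pads are 20 mm wide; open, the fingers measure 115 mm over their backs; the gripper's body (75 mm by 178 mm) begins 61 mm behind the grasp point.
Start: joints at [1.032, 0.477, 0.022, 1.555, -0.011, 1.109, -0.083], TCP at [281.89, -613.34, 192.564] pointing down, gripper open.
Joint ranges: [-2.96, 2.96], [-0.34, 2.1], [-1.41, 1.46], [0.24, 2.44], [-1.37, 4.51], [0.17, 1.92], [-2.96, 2.96]. Speed limits (rad/s): [2.39, 2.39, 3.14, 3.14, 3.14, 3.14, 3.14].

### API

Orientations are given as a rotation vector (axis times angle).
In Python, from cell import ctrl, telemetry, viewer, workorder gives the robot as it stands. Calls block until the motion is done:
- ctrl.reach(position, orientation): joint-space move of the TCP to a pose.
- ctrl.move_linear(position, max_speed=150, attitude=None, f_stop=None): straight line of the TCP; attitude=None keeps the orientation; max_speed is the mean speed in mm/s. With f_stop (N) it stops when the force on the tool has changed by that much, and returns True; else False.
- ctrl.movej(angles): joint-space move.
- ctrl.grip(opening, squeeze=None): opening from 0.0 (shut) to 1.0 (fully open); squeeze is the grip in N (None keeps the last); returns when the fingers have stopped.
- ctrl.pause(seconds).
- ctrl.ik(position, orientation): joint angles nearest the present ones, or None.
- telemetry.read_state(): the state.
- viewer.grab_frame(name): name is "scene" or "top"; returns a dict with "frame" (480x640x3 uint8, red, green, blue), "K" (3x3 intrinsics, pixels), "rvec" (rotation vector, rad) and "tvec" (3), from world to camera coordinates, as OpenCV has them. Camera axes: x right, y down, z forward; pixel columns grow to the right and rows downward; lengths in mm; the calibration is good to about 2 mm. A picture is of the moment at which its call begins. There is no depth.
A pose or a line that the arm cannot do raises ctrl.Unreachable and nothing moves.
- workorder.finish_job(): hands the job in, once; it reports no verdict.
Trained networks look in a picture, given as the dict that the camera call returned (one of the last four; its "shot" number tells which), for a name from the list of things; names that differ only in an ending like _2 or _b are one class to them, and where a whole thing is asked for, a point or a joint stands for the part that bears it (a point fixed in the world has none). Each returns a list of dicts, best first, with "p" (0 to 1); they miss things now and then, are a little off and sometimes report something else, mostly with a low value. They report only what shows in the picture. A call takes as long as a camera call.
- viewer.trace(picture, label): "mask" (480x640 bool, what is visible of it) and "extent" ([left, top, right, bottom] as shares, 0 to 1, of the picture: columns of its width, rows of its height, round what is visible of it).
- viewer.tip_of(picture, label): "at" ([column, row] as shares, 0 to 1, of the picture: columns of its width, rows of its height: a listed point, or the origin of a listed thing).
The state is a dict: "time": time; "joint_pos": joint angles; "joint_vel": joint speeds; "joint_efforts": joint torques, N m; "tcp_pos": TCP position; "tcp_rot": TCP orientation; "force": force on the tool from outside, world axes, zero at the start; "torque": the same for the moment, N m; "grip_width": opening from 0.0 (shut) to 1.0 (fully open).
Only numpy, scipy, OpenCV 4.12 (cv2) and the standard library are available. Lean on these libraries where they do the work, as an engineer would, in place of code of your own. Each camera call takes 0.05 s, during which the arm holds its last target. There are 200 camera calls.

### The job

Turn the flat wheel of the small bench lamp by the bar-shaped knob in its middle until its largest round opening stands centred in the lamp's fixed window, then let go. Leave the specimen pot and the timer beside it where they are.

Things in the scene. Friction and masses are not known exactly. Their poses are not given: they have to be found in the camera images.
- wheel (a joint): angle (rad) of the aperture wheel about its vertical axis: 0 with the largest opening centred in the window, growing counter-clockwise seen from above. It starts between 0.45 and 1.45, so it must be turned clockwise by that much. It has slight friction (about 0.04 N m), no clicks or spring, and stays where it is left; its stops at -3.1 and 3.1 are not needed.
- wheel_knob (a point): middle of the wheel's black bar knob, on the wheel's vertical axis, 71 mm above the worktop. The bar is 34 mm long (its x), 12 mm wide (its y, the way to pinch it) and 30 mm high, on a 12 mm stem. z is up; the axes turn with the wheel; -x points to the largest opening. The wheel is an aluminium disc, 75 mm in diameter, its top 41 mm below this point, on a grey round foot fixed to the worktop.
- large_opening (a point): centre of the largest of the wheel's six round dark openings, on the wheel's upper face, 30 mm above the worktop, 26 mm from the wheel's axis. It is 18 mm in diameter; the other five, 60 degrees apart at the same distance, are 4, 5, 7, 9 and 11 mm.
- window (a point): centre of the fixed window: a round hole of 27 mm in a dark steel plate, 40 x 36 mm and 3 mm thick, that reaches over the wheel from outside its rim. The point is on the plate's upper face, 40 mm above the worktop, 26 mm from the wheel's axis; its -x axis points from the wheel's axis to the window, z is up. The plate's upright stands 49 mm from the wheel's axis.
- pot: bystander: white specimen pot with a screw lid, 49 mm in diameter, 65 mm high, standing loose beyond the lamp; origin at the centre of its underside.
- bench_timer: bystander: white digital bench timer standing on its foot, 32 x 66 mm and 67 mm high, loose, on the robot's side of the lamp; origin at the centre of its underside.

How it is judged:
By the outcome, as a careful person would: the job done as asked, in the order asked, and still so for the second after the job is handed in, with the robot touching nothing.
It also fails if it takes over 29 s, if anything falls off the work surface, if the arm or the gripper's body presses on something with over 40 N, if the wrist force passes 120 N, or if a joint passes its speed limit or range.

## Working session

There is one attempt and no reset: what is moved stays moved. The work goes in short steps, each a Python script; the robot and the scene stay as the last script left them, time stands still between calls to the robot, and variables do not carry over. Pictures are saved under pics/ and viewed, about 8 in all and at most 12, crops included, and the job is handed in when it is done.

```bash
mkdir -p pics; ls
cat > h.py <<'E'
import numpy as np, cv2
from cell import ctrl, telemetry, viewer, workorder
def ray(f,px):
    R=cv2.Rodrigues(np.array(f["rvec"],float))[0]; t=np.array(f["tvec"],float).ravel()
    d=R.T@np.linalg.inv(f["K"])@np.array([px[0],px[1],1.]); return -R.T@t,d
def at_z(f,px,z):
    c,d=ray(f,px); return c+d*(z-c[2])/d[2]
def proj(f,P):
    return cv2.projectPoints(np.array(P,float).reshape(-1,3),np.array(f["rvec"],float),np.array(f["tvec"],float),np.array(f["K"],float),None)[0].reshape(-1,2)
Z=dict(wheel_knob=71,large_opening=30,window=40,pot=0,bench_timer=0)
def look(labels=Z,cams=("scene","top"),n=2):
    F={}
    for c in cams:
        f=viewer.grab_frame(c); F[c]=f
        for l in labels:
            for r in viewer.tip_of(f,l)[:n]:
                px=np.array(r["at"])*[640,480]
                print(c,l,round(r["p"],2),px.round(1),at_z(f,px,Z[l]).round(1))
    return F
def save(f,name,box=None,s=1):
    im=f["frame"][...,::-1]
    if box: im=im[box[1]:box[3],box[0]:box[2]]
    cv2.imwrite(f"pics/{name}.png",cv2.resize(im,None,fx=s,fy=s,interpolation=cv2.INTER_CUBIC))
E
python3 - <<'E'
from h import *
F=look()
for c in F: print(c,ray(F[c],(320,240))[0].round(0)); save(F[c],c+"0")
print(telemetry.read_state()["time"], telemetry.read_state()["tcp_rot"], ctrl.grip_depth)
E
```

```text
pics
scene wheel_knob 0.56 [325.3 242.8] [ 460.7 -366.2   71. ]
scene large_opening 0.82 [341.6 254.4] [ 444.7 -392.1   30. ]
scene window 0.65 [335.2 261.5] [ 440.4 -364.3   40. ]
scene pot 0.7 [230.8 225.7] [ 674.2 -368.6    0. ]
scene pot 0.21 [327.3 239.5] [ 501. -435.    0.]
top wheel_knob 0.86 [300.9 265.9] [ 461.5 -366.6   71. ]
top wheel_knob 0.6 [300.4 282. ] [ 435.  -365.5   71. ]
top large_opening 0.66 [312.  275.5] [ 447.2 -384.9   30. ]
top window 0.94 [299.4 281.1] [ 437.6 -363.2   40. ]
top pot 0.96 [300.3 152.1] [ 675.1 -366.6    0. ]
top bench_timer 0.62 [297.5 372.5] [ 278.9 -357.4    0. ]
scene [137. 133. 664.]
top [ 407. -380.  907.]
0.6 [-1.38274974  0.88627448 -0.88626643] -18.700000000000003
```

Run:
```python
from h import *
a=cv2.imread("pics/top0.png")[120:420,200:400]; b=cv2.imread("pics/scene0.png")[170:330,180:400]
a=cv2.resize(a,(400,600),interpolation=cv2.INTER_CUBIC); b=cv2.resize(b,(400,291),interpolation=cv2.INTER_CUBIC)
c=cv2.resize(cv2.imread("pics/top0.png")[235:310,260:343+20],(400,309),interpolation=cv2.INTER_CUBIC)
cv2.imwrite("pics/c0.png",np.hstack([a,np.vstack([b,c])]))
```

```text
(no output)
```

View pics/c0.png

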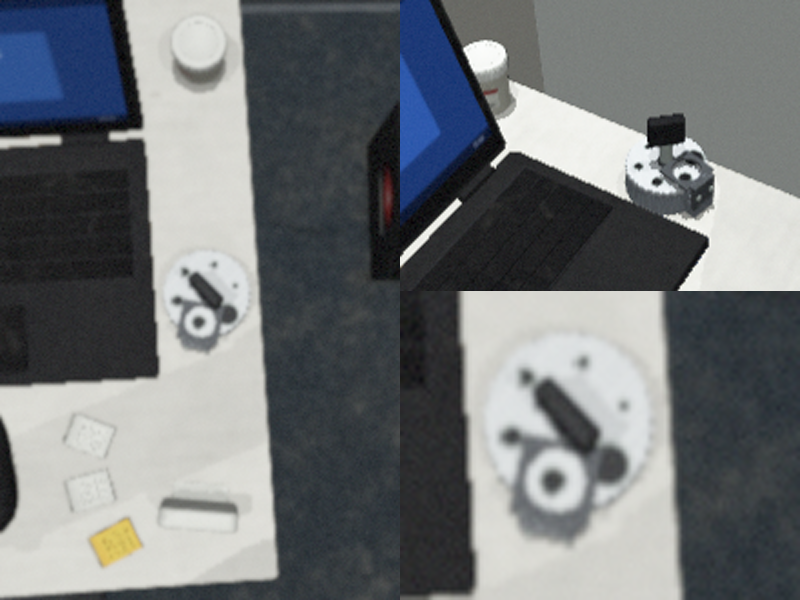

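The picture shows the window plate at about (299,281) in the top view, with the big dark opening to its right at about (313,277). The bar points diagonally. I'll rectify the view to measure the angles more accurately.

```bash
cat >> h.py <<'E'
def rect(f,c,z,s=6,half=50):  # image: right=-y, down=-x
    w=np.array([[c[0]+half,c[1]+half,z],[c[0]+half,c[1]-half,z],[c[0]-half,c[1]-half,z],[c[0]-half,c[1]+half,z]])
    n=2*half*s
    H=cv2.getPerspectiveTransform(proj(f,w).astype(np.float32),np.float32([[0,0],[n,0],[n,n],[0,n]]))
    return cv2.warpPerspective(f["frame"],H,(n,n),flags=cv2.INTER_CUBIC)
E
python3 - <<'E'
from h import *
f=viewer.grab_frame("top"); np.savez("f0.npz",**{k:f[k] for k in("frame","K","rvec","tvec")})
c=(461.5,-366.5)
out=[]
for z in (30,86):
    im=cv2.resize(rect(f,c,z)[...,::-1],(400,400)).copy()   # 4 px/mm
    for k in range(0,400,40): cv2.line(im,(k,0),(k,4),(0,0,255)); cv2.line(im,(0,k),(4,k),(0,0,255))
    cv2.circle(im,(200,200),3,(0,0,255),1); cv2.circle(im,(200,200),int((37.5 if z==30 else 17)*4),(0,200,0),1)
    if z==30: cv2.circle(im,(200,200),26*4,(255,0,0),1)
    out.append(im)
cv2.imwrite("pics/r0.png",np.hstack(out))
E
```

```text
(no output)
```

View pics/r0.png

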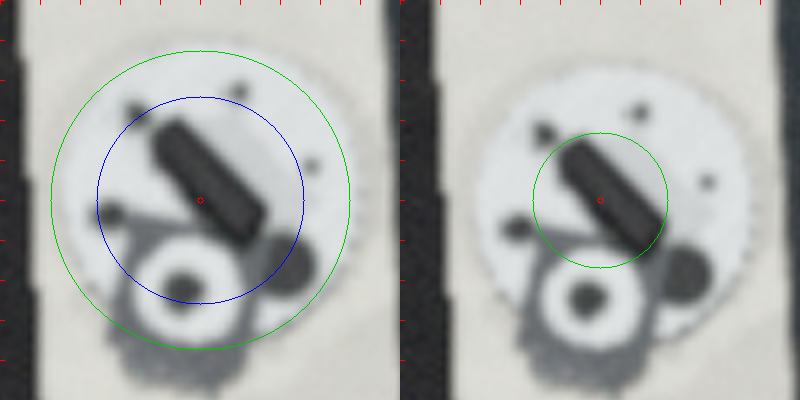

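```bash
cat >> h.py <<'E'
from scipy.spatial.transform import Rotation as Ro
AX=np.array([462.5,-369.0])
def ori(jaw):  # tool pointing down, jaw direction in deg
    a=np.radians(jaw); x=np.array([np.cos(a),np.sin(a),0]); y=np.array([0,0,-1.]); 
    return Ro.from_matrix(np.c_[x,y,np.cross(x,y)]).as_rotvec()
def st():
    s=telemetry.read_state(); print("t",round(s["time"],2),"p",np.round(s["tcp_pos"],1),"F",np.round(s["force"],1),"T",np.round(s["torque"],2),"g",round(s["grip_width"]*88,1),"j",np.round(s["joint_pos"],2))
E
python3 - <<'E'
from h import *
st(); print(Ro.from_rotvec(telemetry.read_state()["tcp_rot"]).as_matrix().round(2).tolist())
for j0 in (134.4,-45.6):
    for d in (0,-30,-57.1):
        for z in (54,130):
            q=ctrl.ik([*AX,z],ori(j0+d)); print(j0,d,z,None if q is None else np.round(q,2))
E
```

```text
t 0.65 p [ 281.9 -613.3  192.6] F [-0.2  0.3 -1.4] T [ 0.01 -0.01  0.03] g 87.9 j [ 1.03  0.48  0.02  1.56 -0.01  1.11 -0.08]
[[0.42, 0.0, 0.91], [-0.91, -0.0, 0.42], [0.0, -1.0, 0.0]]
134.4 0 54 [ 1.38  0.85 -1.19  1.82  0.88  1.12  2.21]
134.4 0 130 [ 1.39  0.71 -1.19  1.77  0.71  1.17  2.33]
134.4 -30 54 [ 1.05  0.59 -0.64  1.84  0.45  0.86  2.01]
134.4 -30 130 [ 1.07  0.49 -0.66  1.79  0.35  0.99  2.09]
134.4 -57.1 54 [ 0.98  0.56 -0.54  1.84  0.38  0.84  1.6 ]
134.4 -57.1 130 [ 1.    0.47 -0.57  1.79  0.3   0.97  1.66]
-45.6 0 54 [ 0.66  0.51 -0.12  1.87  0.09  0.77 -0.3 ]
-45.6 0 130 [ 0.67  0.41 -0.13  1.81  0.07  0.92 -0.29]
-45.6 -30 54 [ 0.59  0.5  -0.02  1.87  0.02  0.76 -0.77]
-45.6 -30 130 [ 0.59  0.41 -0.03  1.82  0.01  0.91 -0.76]
-45.6 -57.1 54 [ 0.52  0.51  0.07  1.88 -0.05  0.76 -1.18]
-45.6 -57.1 130 [ 0.52  0.41  0.06  1.83 -0.03  0.91 -1.2 ]
```

Run:
```python
from h import *
ctrl.grip(0.5,15)
ctrl.reach([*AX,130],ori(-45.6)); st()
hit=ctrl.move_linear([*AX,54],120,f_stop=8); print(hit); st()
f=viewer.grab_frame("scene"); save(f,"s1",(240,150,420,285),4)
```

```text
t 2.66 p [ 461.5 -371.3  130.4] F [-1.1  0.1  0.6] T [-0.08  0.04 -0.02] g 43.9 j [ 0.67  0.41 -0.13  1.81  0.07  0.92 -0.29]
False
t 3.44 p [ 462.9 -369.6   54.6] F [ 0.2  0.2 -0. ] T [ 0.01 -0.04 -0.05] g 44.1 j [ 0.67  0.51 -0.13  1.87  0.09  0.77 -0.3 ]
```

View pics/s1.png

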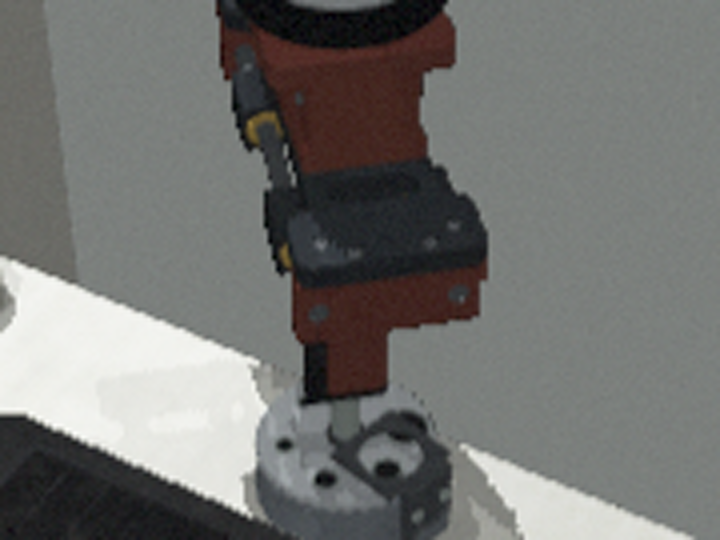

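The fingers straddle the bar and sit above the wheel and the plate. Next I close the gripper and turn the wheel in small steps.

Run:
```python
from h import *
ctrl.grip(0.0,15); st()
F=np.array(telemetry.read_state()["force"])
if telemetry.read_state()["grip_width"]*88>9 and np.linalg.norm(F)<30:
    for d in np.linspace(-57.1/5,-57.1,5):
        ctrl.reach([*AX,54],ori(-45.6+d)); st()
    ctrl.pause(0.2); st()
    f=viewer.grab_frame("scene"); save(f,"s2",(280,210,380,285),7)
```

```text
t 4.1 p [ 462.1 -368.5   54.1] F [-2.8  2.1  4.9] T [ 0.56  0.64 -0.03] g 11.6 j [ 0.66  0.51 -0.13  1.87  0.09  0.77 -0.3 ]
t 4.38 p [ 462.1 -368.6   54.1] F [-2.9  2.2  5.1] T [ 0.71  0.73 -0.03] g 11.5 j [ 0.63  0.51 -0.08  1.87  0.05  0.77 -0.47]
t 4.67 p [ 462.3 -368.8   54.1] F [-3.3  3.3  6.6] T [ 0.65  0.7  -0.  ] g 11.2 j [ 0.59  0.5  -0.03  1.87  0.02  0.77 -0.64]
t 4.95 p [ 462.3 -368.9   54.1] F [-2.9  2.7  4.3] T [ 0.6   0.68 -0.06] g 11.5 j [ 0.55  0.5   0.02  1.88 -0.01  0.76 -0.81]
t 5.23 p [ 462.3 -369.1   54.1] F [-3.   1.9  5.2] T [ 0.49  0.66 -0.03] g 11.6 j [ 0.51  0.51  0.07  1.88 -0.05  0.76 -0.97]
t 5.52 p [ 462.3 -369.3   54.1] F [-3.1  2.2  4.6] T [ 0.39  0.71 -0.09] g 11.3 j [ 0.48  0.51  0.12  1.88 -0.08  0.76 -1.14]
t 5.72 p [ 462.3 -369.2   54.1] F [-2.6  1.   5.5] T [ 0.45  0.66 -0.04] g 11.3 j [ 0.48  0.51  0.12  1.88 -0.08  0.76 -1.14]
```

View pics/s2.png

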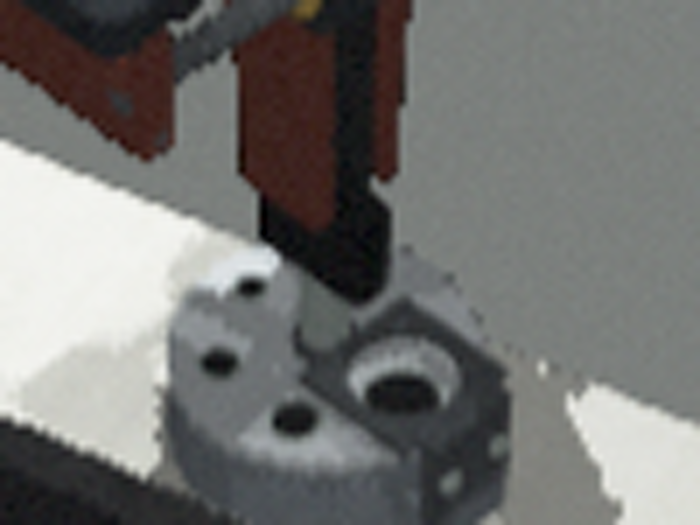

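The large opening is now under the window. I'll release, back off and check from the top.

```bash
cat >> h.py <<'E'
def check(name,ax=(463.9,-369.3)):
    f=viewer.grab_frame("top"); np.savez(name+".npz",**{k:f[k] for k in("frame","K","rvec","tvec")})
    out=[]
    for i,z in enumerate((30,40)):
        im=cv2.resize(rect(f,ax,z,s=8)[...,::-1],(800,800),interpolation=cv2.INTER_CUBIC)
        out.append(im[200:800,200:600])
    cv2.imwrite(f"pics/{name}.png",np.hstack(out)); 
    for l in ("large_opening","window"):
        for r in viewer.tip_of(f,l)[:1]: print(l,round(r["p"],2),at_z(f,np.array(r["at"])*[640,480],Z[l]).round(1))
E
python3 - <<'E'
from h import *
ctrl.grip(0.45); 
p=np.array(telemetry.read_state()["tcp_pos"]); ctrl.move_linear([*AX,130],120); st()
ctrl.reach([400,-560,190],ori(-102.7)); st()
check("k1")
E
```

```text
t 7.18 p [ 462.1 -368.6  129.4] F [0.  0.1 0.1] T [ 0.03 -0.07  0.01] g 39.8 j [ 0.46  0.41  0.14  1.83 -0.07  0.91 -1.16]
t 8.03 p [ 401.2 -557.8  188.7] F [-0.   0.4 -0.4] T [ 0.07 -0.04 -0.05] g 39.3 j [ 0.72  0.51  0.19  1.53 -0.11  1.11 -0.85]
large_opening 0.82 [ 439.1 -359.3   30. ]
window 0.92 [ 440.1 -362.7   40. ]
```

View pics/k1.png

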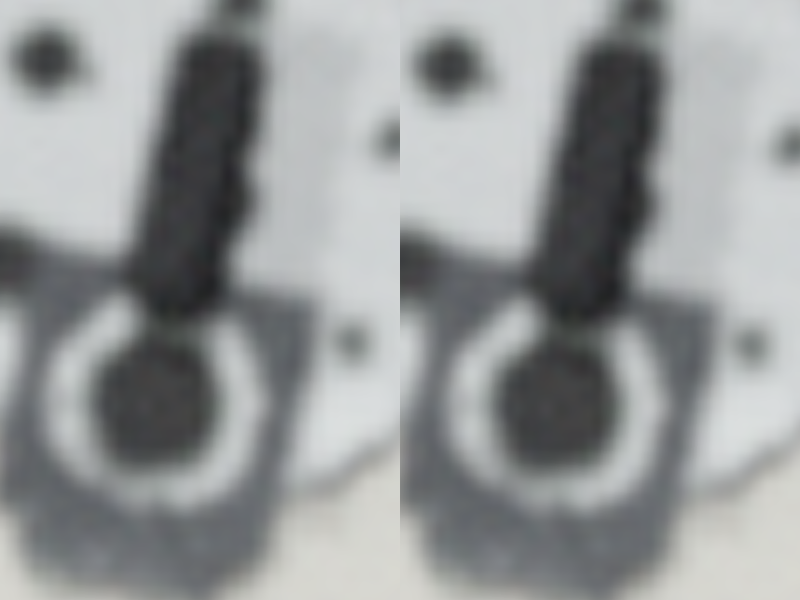

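The opening (left panel, about column 155) and the window (right panel, about column 154 of its half) look concentric at 8 px/mm. One numeric check will confirm it.

Run:
```python
from h import *
from scipy.optimize import least_squares
f=dict(np.load("k1.npz"))
def edge(z,c0,r0,r1,sign):
    g=cv2.cvtColor(rect(f,(463.9,-369.3),z,s=8),cv2.COLOR_RGB2GRAY).astype(float); g=cv2.GaussianBlur(g,(0,0),3)
    P=[]
    for a in np.radians(np.r_[-20:200:4]):   # lower part, clear of the knob
        r=np.arange(r0,r1,.5); v=g[(c0[1]+r*np.sin(a)).round().astype(int),(c0[0]+r*np.cos(a)).round().astype(int)]
        k=np.argmax(sign*np.gradient(v)); P.append(c0+r[k]*np.array([np.cos(a),np.sin(a)]))
    P=np.array(P); s=least_squares(lambda q:np.hypot(*(P-q[:2]).T)-q[2],[*c0,(r0+r1)/2],loss="soft_l1",f_scale=2).x
    return np.array([463.9-(s[1]-400)/8,-369.3-(s[0]-400)/8]),s[2]/8
o,ro=edge(30,np.array([355.,605]),40,90,1); w,rw=edge(40,np.array([354.,605]),85,130,-1)
print(o.round(2),ro,w.round(2),rw)
for ax in ((463.9,-369.3),(462.5,-369)):
    d=lambda p:np.arctan2(p[1]-ax[1],p[0]-ax[0]); print("err rad",round(d(o)-d(w),4))
```

```text
[ 438.02 -363.5 ] 8.077039251899789 [ 438.36 -363.74] 13.442598990366966
err rad -0.0064
err rad -0.0067
```

The angle error is about 0.006 rad, which is well centred. I'll check the bystanders once and hand in.

Run:
```python
from h import *
look(("pot","bench_timer"),("top",),1); st()
workorder.finish_job()
```

```text
top pot 0.56 [300.5 152.2] [ 674.9 -366.9    0. ]
top bench_timer 0.56 [298.3 372.1] [ 279.5 -358.8    0. ]
t 8.33 p [ 401.  -558.7  189.8] F [-0.   0.1 -0.6] T [ 0.01  0.05 -0.02] g 39.5 j [ 0.72  0.5   0.19  1.53 -0.11  1.11 -0.85]
the job is handed in; nothing more can be done
```

The lamp's largest opening now stands centred in its window, and the job is handed in at about 8.3 s of the 29 s allowed. I pinched the bar knob, turned the wheel about 57° (1.0 rad) clockwise, let go and backed the arm well clear.

- **Centring:** circle fits in the last top picture put the opening at (438.0, -363.5) and the window at (438.4, -363.7). That is about 0.4 mm apart, or 0.006 rad of wheel angle.
- **A check that disagreed:** the trained network's own points for the same picture put the two about 3.5 mm apart. I trusted the circle fits, because the picture shows an even white ring round the opening and the fitted radii (8.1 and 13.4 mm) are near the real ones (9 and 13.5 mm).
- **Bystanders:** the pot and the timer are where they were, within about 1.5 mm, which is within the network's own scatter. The arm never touched them.
- **Forces:** the readings I took stayed below about 9 N while gripping and turning, and near zero once the arm had let go.

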